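# Oiled turnings to the drying tray, in reverse order

### The job

The four turned wooden pieces on the dark oiling stand are ready to dry: stand them upright in the four cells of the white drying tray, one in each, in reverse order, so that the piece nearest the robot on the stand goes to the cell farthest from the robot, the second nearest to the second farthest, and so on. Set each piece down on the cell's floor rather than dropping it, knock none over, and leave the wax tin between stand and tray where it is.

Things in the scene. Friction and masses are not known exactly. Their poses are not given: they have to be found in the camera images.
- knob: Turned drawer knob, 68 mm high: base disc 40 mm in diameter, thin 20 mm neck, mushroom-shaped domed head 44 mm in diameter whose straight rim lies 44 to 56 mm above the underside (grip the head there). About 60 g. Plain brown wood, round. Origin at the centre of its underside, z up. Starts upright on its own pad.
- handle: Turned tool handle standing on its butt, 88 mm high (the tallest): butt 36 to 38 mm in diameter, slim grip 26 mm in diameter from 47 to 66 mm above the underside (grip it there), a 20 mm brass ferrule from 70 mm to the top. About 60 g. Plain brown wood, round. Origin at the centre of its underside, z up. Starts upright on its own pad.
- cup: Turned egg cup, 72 mm high: foot 40 mm in diameter, thin 18 mm stem, open hollow bowl with straight sides 44 mm in outer diameter from 40 to 72 mm above the underside (grip the bowl from outside). About 50 g. Plain brown wood, round. Origin at the centre of its underside, z up. Starts upright on its own pad.
- candlestick: Turned candlestick, 76 mm high: base 40 mm in diameter, straight stem 18 mm in diameter from 22 to 62 mm above the underside (grip it there), flat drip plate 38 mm in diameter at the top with a dark round socket disc in it. About 60 g. Plain brown wood, round. Origin at the centre of its underside, z up. Starts upright on its own pad.
- tray: Fixed drying tray, painted white, 274 x 76 x 18 mm, a row of four empty cells. Origin at the centre of its underside on the table; x along the row, away from the robot (within 0.25 rad), z up. Cell centres at x = -99, -33, 33, 99 mm, y = 0. Cells are 56 x 56 mm inside; floor 10 mm above the table; walls 10 mm thick, 8 mm high above the floor.
- tin: Closed grey-white round tin of wax with a pale label band, 56 mm in diameter, 50 mm high, standing loose on the table in the gap between stand and tray. Origin at the centre of its underside.
- pad_knob: The plywood pad, 56 x 56 x 8 mm, on which the knob stands at the start (within 5 mm of centre). The four alike pads are fixed 66 mm apart in a row on a dark 280 x 80 x 10 mm rail: the oiling stand. Pad tops are 18 mm above the table. Origin at the centre of its underside, x along the row, away from the robot (within 0.25 rad).
- pad_handle: The plywood pad, 56 x 56 x 8 mm, on which the handle stands at the start (within 5 mm of centre). The four alike pads are fixed 66 mm apart in a row on a dark 280 x 80 x 10 mm rail: the oiling stand. Pad tops are 18 mm above the table. Origin at the centre of its underside, x along the row, away from the robot (within 0.25 rad).
- pad_cup: The plywood pad, 56 x 56 x 8 mm, on which the cup stands at the start (within 5 mm of centre). The four alike pads are fixed 66 mm apart in a row on a dark 280 x 80 x 10 mm rail: the oiling stand. Pad tops are 18 mm above the table. Origin at the centre of its underside, x along the row, away from the robot (within 0.25 rad).
- pad_candlestick: The plywood pad, 56 x 56 x 8 mm, on which the candlestick stands at the start (within 5 mm of centre). The four alike pads are fixed 66 mm apart in a row on a dark 280 x 80 x 10 mm rail: the oiling stand. Pad tops are 18 mm above the table. Origin at the centre of its underside, x along the row, away from the robot (within 0.25 rad).

How it is judged:
At the end, for the whole second after the job is handed in: Each piece stands released and still in the tray cell mirroring its place on the stand: within 12 mm of the cell centre along and across the tray, underside within 4 mm of the floor's height, tilt under 0.1 rad; the wax tin is within 20 mm of its start (((x of pad_knob in the frame of pad_handle below 0.033 m and x of pad_knob in the frame of pad_cup below 0.033 m and x of pad_knob in the frame of pad_candlestick below 0.033 m and x of knob in the frame of tray between 0.087 and 0.111 m) or (x of pad_knob in the frame of pad_handle below 0.099 m and x of pad_knob in the frame of pad_cup below 0.099 m and x of pad_knob in the frame of pad_candlestick below 0.099 m and (x of pad_knob in the frame of pad_handle above 0.033 m or x of pad_knob in the frame of pad_cup above 0.033 m or x of pad_knob in the frame of pad_candlestick above 0.033 m) and x of knob in the frame of tray between 0.021 and 0.045 m) or (x of pad_knob in the frame of pad_handle below 0.165 m and x of pad_knob in the frame of pad_cup below 0.165 m and x of pad_knob in the frame of pad_candlestick below 0.165 m and (x of pad_knob in the frame of pad_handle above 0.099 m or x of pad_knob in the frame of pad_cup above 0.099 m or x of pad_knob in the frame of pad_candlestick above 0.099 m) and x of knob in the frame of tray between -0.045 and -0.021 m) or (x of pad_knob in the frame of pad_handle below 0.231 m and x of pad_knob in the frame of pad_cup below 0.231 m and x of pad_knob in the frame of pad_candlestick below 0.231 m and (x of pad_knob in the frame of pad_handle above 0.165 m or x of pad_knob in the frame of pad_cup above 0.165 m or x of pad_knob in the frame of pad_candlestick above 0.165 m) and x of knob in the frame of tray between -0.111 and -0.087 m)) and y of knob in the frame of tray between -0.012 and 0.012 m and z of knob in the frame of tray between 0.006 and 0.014 m and angle between each of knob, handle, cup, candlestick's own z axis and vertical below 0.1 rad and linear speed of each of knob, handle, cup, candlestick below 0.02 m/s and angular speed of each of knob, handle, cup, candlestick below 0.2 rad/s and ((x of pad_handle in the frame of pad_knob below 0.033 m and x of pad_handle in the frame of pad_cup below 0.033 m and x of pad_handle in the frame of pad_candlestick below 0.033 m and x of handle in the frame of tray between 0.087 and 0.111 m) or (x of pad_handle in the frame of pad_knob below 0.099 m and x of pad_handle in the frame of pad_cup below 0.099 m and x of pad_handle in the frame of pad_candlestick below 0.099 m and (x of pad_handle in the frame of pad_knob above 0.033 m or x of pad_handle in the frame of pad_cup above 0.033 m or x of pad_handle in the frame of pad_candlestick above 0.033 m) and x of handle in the frame of tray between 0.021 and 0.045 m) or (x of pad_handle in the frame of pad_knob below 0.165 m and x of pad_handle in the frame of pad_cup below 0.165 m and x of pad_handle in the frame of pad_candlestick below 0.165 m and (x of pad_handle in the frame of pad_knob above 0.099 m or x of pad_handle in the frame of pad_cup above 0.099 m or x of pad_handle in the frame of pad_candlestick above 0.099 m) and x of handle in the frame of tray between -0.045 and -0.021 m) or (x of pad_handle in the frame of pad_knob below 0.231 m and x of pad_handle in the frame of pad_cup below 0.231 m and x of pad_handle in the frame of pad_candlestick below 0.231 m and (x of pad_handle in the frame of pad_knob above 0.165 m or x of pad_handle in the frame of pad_cup above 0.165 m or x of pad_handle in the frame of pad_candlestick above 0.165 m) and x of handle in the frame of tray between -0.111 and -0.087 m)) and y of handle in the frame of tray between -0.012 and 0.012 m and z of handle in the frame of tray between 0.006 and 0.014 m and ((x of pad_cup in the frame of pad_knob below 0.033 m and x of pad_cup in the frame of pad_handle below 0.033 m and x of pad_cup in the frame of pad_candlestick below 0.033 m and x of cup in the frame of tray between 0.087 and 0.111 m) or (x of pad_cup in the frame of pad_knob below 0.099 m and x of pad_cup in the frame of pad_handle below 0.099 m and x of pad_cup in the frame of pad_candlestick below 0.099 m and (x of pad_cup in the frame of pad_knob above 0.033 m or x of pad_cup in the frame of pad_handle above 0.033 m or x of pad_cup in the frame of pad_candlestick above 0.033 m) and x of cup in the frame of tray between 0.021 and 0.045 m) or (x of pad_cup in the frame of pad_knob below 0.165 m and x of pad_cup in the frame of pad_handle below 0.165 m and x of pad_cup in the frame of pad_candlestick below 0.165 m and (x of pad_cup in the frame of pad_knob above 0.099 m or x of pad_cup in the frame of pad_handle above 0.099 m or x of pad_cup in the frame of pad_candlestick above 0.099 m) and x of cup in the frame of tray between -0.045 and -0.021 m) or (x of pad_cup in the frame of pad_knob below 0.231 m and x of pad_cup in the frame of pad_handle below 0.231 m and x of pad_cup in the frame of pad_candlestick below 0.231 m and (x of pad_cup in the frame of pad_knob above 0.165 m or x of pad_cup in the frame of pad_handle above 0.165 m or x of pad_cup in the frame of pad_candlestick above 0.165 m) and x of cup in the frame of tray between -0.111 and -0.087 m)) and y of cup in the frame of tray between -0.012 and 0.012 m and z of cup in the frame of tray between 0.006 and 0.014 m and ((x of pad_candlestick in the frame of pad_knob below 0.033 m and x of pad_candlestick in the frame of pad_handle below 0.033 m and x of pad_candlestick in the frame of pad_cup below 0.033 m and x of candlestick in the frame of tray between 0.087 and 0.111 m) or (x of pad_candlestick in the frame of pad_knob below 0.099 m and x of pad_candlestick in the frame of pad_handle below 0.099 m and x of pad_candlestick in the frame of pad_cup below 0.099 m and (x of pad_candlestick in the frame of pad_knob above 0.033 m or x of pad_candlestick in the frame of pad_handle above 0.033 m or x of pad_candlestick in the frame of pad_cup above 0.033 m) and x of candlestick in the frame of tray between 0.021 and 0.045 m) or (x of pad_candlestick in the frame of pad_knob below 0.165 m and x of pad_candlestick in the frame of pad_handle below 0.165 m and x of pad_candlestick in the frame of pad_cup below 0.165 m and (x of pad_candlestick in the frame of pad_knob above 0.099 m or x of pad_candlestick in the frame of pad_handle above 0.099 m or x of pad_candlestick in the frame of pad_cup above 0.099 m) and x of candlestick in the frame of tray between -0.045 and -0.021 m) or (x of pad_candlestick in the frame of pad_knob below 0.231 m and x of pad_candlestick in the frame of pad_handle below 0.231 m and x of pad_candlestick in the frame of pad_cup below 0.231 m and (x of pad_candlestick in the frame of pad_knob above 0.165 m or x of pad_candlestick in the frame of pad_handle above 0.165 m or x of pad_candlestick in the frame of pad_cup above 0.165 m) and x of candlestick in the frame of tray between -0.111 and -0.087 m)) and y of candlestick in the frame of tray between -0.012 and 0.012 m and z of candlestick in the frame of tray between 0.006 and 0.014 m and distance of tin from where it was at the start of the episode below 0.02 m); the robot touches nothing.
It fails at once if a piece is let go in the air (its underside more than 50 mm above the table with no finger touching it) ((contact force between the fingers and knob below 0.01 N and height (world z) of knob above 0.05 m) or (contact force between the fingers and handle below 0.01 N and height (world z) of handle above 0.05 m) or (contact force between the fingers and cup below 0.01 N and height (world z) of cup above 0.05 m) or (contact force between the fingers and candlestick below 0.01 N and height (world z) of candlestick above 0.05 m)).
It fails at once if a piece is tipped over (tilted more than 0.7 rad) (angle between any of knob, handle, cup, candlestick's own z axis and vertical above 0.7 rad).
It fails at once if the wax tin is moved more than 20 mm (distance of tin from where it was at the start of the episode above 0.02 m).
It also fails if it takes over 115 s, if anything falls off the work surface, if the arm or the gripper's body presses on something with over 40 N, if the wrist force passes 120 N, or if a joint passes its speed limit or range.

### The arm

A 7-joint arm with a two-finger parallel gripper is mounted at the origin on the work surface. World frame = base frame: x ahead of the robot, y to its left, z up, the work surface at z = 0. Lengths are in m, angles in rad, forces in N, time in s.
With the tool pointing down it reaches from about 0.4 to 0.85 m from the base axis. Payload 4.5 kg.
Tool frame: the origin (TCP) lies where the fingers leave the gripper's body, on its centre line; the fingertips stand 64 mm ahead of it and the grasp point (between the pads) lies 45 mm ahead of it; z points along the fingers, y is the line along which they close (so a half turn about z gives the same grasp; the last joint's range is limited). The gripper opens to 88 mm and grips with 3 to 60 N. Pads are 18 mm wide; open, the fingers measure 123 mm over their backs; the gripper's body (75 mm by 187 mm) begins 45 mm behind the grasp point.
Start: joints at [1.377, 0.689, -0.195, 1.565, 0.157, 0.902, -0.215], TCP at [0.141, -0.609, 0.303] pointing down, gripper open.
Joint ranges: [-3.01, 3.01], [-0.46, 2.08], [-1.47, 1.51], [0.13, 2.56], [-1, 4.14], [0.04, 2.09], [-2.66, 2.66]. Speed limits (rad/s): [2.57, 2.57, 3.14, 3.14, 3.14, 3.14, 3.14].

### API

Orientations are given as a unit quaternion [x, y, z, w].
In Python, from plant import r gives the robot as it stands.
- The arm moves only by the tool play_rows, never from a script. Its arguments are lists of equal length, an entry for each row: "translation": the shift along the tool's x, y, z in m, a list of three; "delta_rot": the turn, a rotation vector about the tool's x, y, z in degrees, a list of three; "grip": the opening, from -1 (shut) to 1 (fully open). In form: {"translation": [[x, y, z], ...], "delta_rot": [[rx, ry, rz], ...], "grip": [grip, ...]}. A call has 1 to 20 rows; each row shifts and turns the commanded pose from where the row before left it, along the tool's axes as they then stand; what a row does not reach is not made up. A row lasts 1/8 s, in which the tool goes at most 62.5 mm and 10.7 degrees, less where a joint would pass 70% of its speed; a pose out of reach is approached as far as the arm can. A call with a gripper value outside its range is refused whole. The fingers move at their own pace and stop on an object; "squeeze" is the grip in N (left out, the last holds). Time passes only in rows, so rows that do not move let the fingers close. It gives the time, the measured TCP pose, the force, the opening and the grip force at its end, in the units of the state.
- r.get_state(): the state, without advancing time (a new reading comes with each control period).
- r.snapshot(name): name is "scene" or "side" or "wrist"; returns the picture (384x512x3 uint8, blue, green, red); there is no depth.
- r.get_calibration(name): a dict with "intrinsics" (3x3 intrinsics, pixels), "k1" (the pictures are not rectified: a ray, as slopes to the right and down, at radius r is drawn at 1 + k1 r^2 times it, then the intrinsics apply), "eye" and "rotation" of the camera in the world. Camera axes: x right, y up, looking along -z (the intrinsics and any distortion apply to the point x, -y, -z); pixel columns grow to the right and rows downward; lengths in m; the calibration is good to about 2 mm. A picture is of the moment at which its call begins: read the wrist's pose just before it. get_calibration takes no time and is no camera call; for the wrist camera it gives the pose at the moment of the call.
- r.finish_job(): hands the job in; it is judged then, once.
Trained networks look in the newest picture that a camera, given by its name, has taken for a name from the list of things; names that differ only in an ending like _2 or _b are one class to them, and where a whole thing is asked for, a point or a joint stands for the part that bears it (a point fixed in the world has none). Each returns a list of dicts, best first, with "confidence" (0 to 1); they miss things now and then, are a little off and sometimes report something else, mostly with a low value. They report only what shows in the picture. A call takes as long as a camera call.
- r.look_for(camera, target): "point" ([x, y, z] in m, in world coordinates, good to about 4 mm: the middle of the surface that is visible of it).
- r.silhouettes(camera, target): "pixels" (384x512 bool, what is visible of it).
The state is a dict: "clock": time; "q": joint angles; "qd": joint speeds; "joint_torque": joint torques, N m; "tool_pos": TCP position; "eef_rot": TCP orientation; "contact_force": force on the tool from outside, world axes, zero at the start; "moment": the same for the moment, N m; "opening": opening from 0.0 (shut) to 1.0 (fully open); "finger_force": force on a finger pad.
Only numpy, scipy, OpenCV 4.12 (cv2) and the standard library are available. Lean on these libraries where they do the work, as an engineer would, in place of code of your own. Each camera call takes 0.05 s, during which the arm holds its last target. There are 200 camera calls.

## Working session

There is one attempt and no reset: what is moved stays moved. The work goes in short steps, Python scripts to look and compute and a tool call to move; the robot and the scene stay as the last step left them, time stands still between calls to the robot, and variables do not carry over. Pictures are saved under pics/ and viewed, at most 14 in all, crops included, and the job is handed in when it is done.

Besides the shell and the picture viewer there is one more tool, called after ">>>" as name(argument=value, ...), one argument or row to a line, values as JSON. play_rows: Moves the arm, as the interface text tells. Its arguments: {"type":"object","properties":{"translation":{"type":"array","items":{"type":"array","items":{"type":"number"}}},"delta_rot":{"type":"array","items":{"type":"array","items":{"type":"number"}}},"grip":{"type":"array","items":{"type":"number"}},"squeeze":{"type":"number"}},"required":["translation","delta_rot","grip"]}

```bash
mkdir -p pics; ls; cat > h.py <<'E'
import numpy as np, cv2
from plant import r
from scipy.spatial.transform import Rotation as R
def snap(n,f):
    im=np.array(r.snapshot(n)); cv2.imwrite('pics/'+f,im); return im
E
python3 - <<'E'
from h import *
a=snap('scene','scene0.png'); b=snap('side','side0.png')
for c in ('scene','side'):
    print(c,{k:np.round(v,3).tolist() for k,v in r.get_calibration(c).items()})
    for t in ['knob','handle','cup','candlestick','tray','tin','pad_knob','pad_handle','pad_cup','pad_candlestick']:
        print(t,[(np.round(d['point'],3).tolist(),round(d['confidence'],2)) for d in r.look_for(c,t)][:4])
s=r.get_state();print(s)
E
```

```text
pics
scene {'intrinsics': [[426.027, 0.0, 258.623], [0.0, 426.027, 190.272], [0.0, 0.0, 1.0]], 'k1': -0.026, 'eye': [1.078, -0.18, 0.554], 'rotation': [0.327, 0.254, 0.538, 0.734]}
knob [([0.509, -0.189, 0.078], 0.63)]
handle [([0.575, -0.18, 0.084], 0.65)]
cup [([0.64, -0.182, 0.073], 0.8)]
candlestick [([0.435, -0.185, 0.088], 0.67)]
tray [([0.545, 0.194, 0.013], 0.72)]
tin [([0.563, -0.01, 0.042], 0.74)]
pad_knob [([0.508, -0.198, 0.015], 0.65)]
pad_handle []
pad_cup [([0.648, -0.176, 0.018], 0.83)]
pad_candlestick [([0.442, -0.169, 0.019], 0.46)]
side {'intrinsics': [[413.792, 0.0, 259.967], [0.0, 413.792, 195.177], [0.0, 0.0, 1.0]], 'k1': -0.027, 'eye': [0.263, -0.442, 0.549], 'rotation': [0.386, -0.118, -0.259, 0.877]}
knob [([0.486, -0.194, 0.073], 0.68)]
handle [([0.558, -0.187, 0.063], 0.67)]
cup [([0.623, -0.19, 0.069], 0.89), ([0.502, 0.193, 0.013], 0.64)]
candlestick [([0.429, -0.19, 0.063], 0.83)]
tray [([0.503, 0.192, 0.009], 0.83)]
tin [([0.547, -0.023, 0.047], 0.87)]
pad_knob [([0.485, -0.203, 0.019], 0.75)]
pad_handle [([0.552, -0.202, 0.015], 0.55), ([0.504, 0.194, 0.009], 0.33)]
pad_cup [([0.609, -0.203, 0.016], 0.66)]
pad_candlestick [([0.42, -0.198, 0.015], 0.79), ([0.43, -0.192, 0.062], 0.25)]
{'clock': 1.1, 'q': array([ 1.3767843 ,  0.68909117, -0.19460271,  1.56526829,  0.15735804,
        0.90250188, -0.21508421]), 'qd': array([-0.00145822,  0.00041533, -0.00049927,  0.00027457,  0.00076678,
       -0.00144448,  0.00026561]), 'joint_torque': array([-6.37258090e-04, -5.27502751e+01, -1.26684520e+00, -1.53744006e+01,
       -5.17801952e-02, -6.31018265e-04,  4.31745570e-05]), 'tool_pos': array([ 0.14117689, -0.60888294,  0.30275679]), 'eef_rot': array([ 9.93515609e-01,  1.13695784e-01, -6.98567214e-06,  6.30339813e-05]), 'contact_force': array([-0.5893587 , -0.06543977, -1.08505994]), 'moment': array([-0.01418014,  0.00270472,  0.02576958]), 'finger_force': 0.0, 'opening': 1.0013036813569243}
```

View pics/scene0.png

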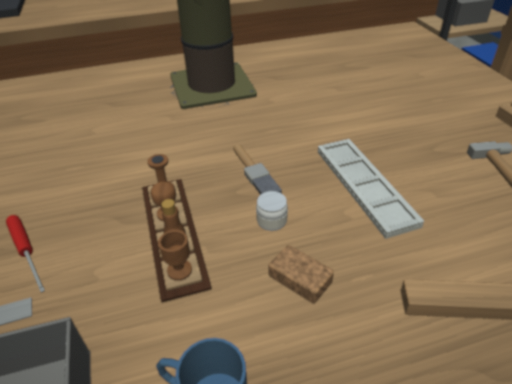

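View pics/side0.png

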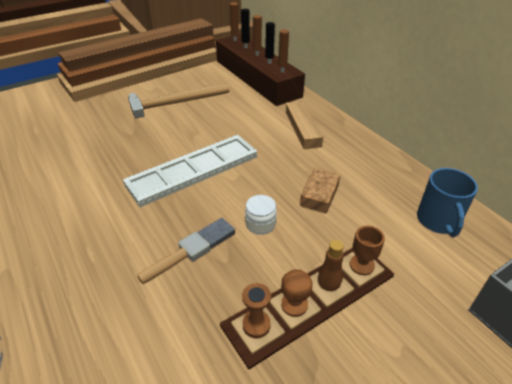

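```bash
cat >> h.py <<'E'
from scipy.optimize import minimize
def proj(P,c):
    P=np.atleast_2d(P); p=(P-c['eye'])@R.from_quat(c['rotation']).as_matrix()
    s=np.c_[p[:,0],-p[:,1]]/-p[:,2:]; s*=1+c['k1']*(s**2).sum(1,keepdims=True)
    K=np.array(c['intrinsics']); return s@K[:2,:2].T+K[:2,2]
PR={'knob':[(0,20),(8,20),(12,10),(38,10),(44,22),(56,22),(64,15),(68,5)],
'handle':[(0,18),(40,19),(47,13),(66,13),(70,10),(88,10)],
'cup':[(0,20),(6,20),(12,9),(32,9),(40,22),(72,22)],
'candlestick':[(0,20),(12,20),(22,9),(62,9),(66,19),(76,19)],
'tin':[(0,28),(50,28)]}
A=np.linspace(0,2*np.pi,40)
def solid(n,x,y,z0):
    L=[np.c_[x+rr*np.cos(A)/1e3,y+rr*np.sin(A)/1e3,0*A+z0+z/1e3] for z,rr in PR[n]]
    return [np.r_[a,b] for a,b in zip(L,L[1:])]
def box(x,y,yaw,lx,ly,z0,z1):
    c,s=np.cos(yaw),np.sin(yaw)
    q=np.array([[sx*lx/2,sy*ly/2] for sx in(1,-1) for sy in(1,-1)])@np.array([[c,s],[-s,c]])+[x,y]
    return [np.r_[np.c_[q,np.full(4,z0)],np.c_[q,np.full(4,z1)]]]
def ren(parts,c):
    m=np.zeros((384*2,512*2),np.uint8)
    for P in parts: cv2.fillConvexPoly(m,cv2.convexHull(np.round(proj(P,c)*32).astype(np.int32)),1,shift=4)
    return m
def fit(fn,p0,masks,step):
    B={k:cv2.resize(m.astype(np.uint8),(1024,768),interpolation=0) for k,(m,c) in masks.items()}
    def cost(p):
        t=0
        for k,(m,c) in masks.items():
            g=ren(fn(p),c); t+=1-(g&B[k]).sum()/max(1,(g|B[k]).sum())
        return t/len(masks)
    s=np.array([p0]+[np.array(p0)+np.eye(len(p0))[i]*step[i] for i in range(len(p0))])
    o=minimize(cost,p0,method='Nelder-Mead',options=dict(initial_simplex=s,xatol=1e-4,fatol=1e-4,maxiter=120))
    return o.x,o.fun
E
python3 - <<'E'
from h import *
C={c:r.get_calibration(c) for c in('scene','side')}
def M(t,cams=('scene','side')):
    d={}
    for c in cams:
        l=r.silhouettes(c,t)
        if l: d[c]=(l[0]['pixels'],C[c])
    return d
tr=M('tray')
f=lambda p:box(*p,.274,.076,0,.018)
print('tray',fit(f,[.52,.193,0.1],tr,[.01,.01,.1]))
for k in tr: print(k,fit(f,[.52,.193,0.1],{k:tr[k]},[.01,.01,.1]))
for n,p,z in [('knob',(.497,-.19),.018),('handle',(.565,-.185),.018),('cup',(.63,-.185),.018),('candlestick',(.43,-.187),.018),('tin',(.555,-.015),0)]:
    m=M(n); f=lambda p:solid(n,*p,z)
    print(n,fit(f,p,m,[.01,.01]))
    for k in m: print('  ',k,fit(f,p,{k:m[k]},[.01,.01]))
E
```

```text
tray (array([0.52048964, 0.19633856, 0.03995199]), np.float64(0.03396499247879131))
scene (array([0.52213244, 0.19602507, 0.04110953]), np.float64(0.028088005360732637))
side (array([0.51857812, 0.19656061, 0.04251065]), np.float64(0.02819652120842231))
knob (array([ 0.49505552, -0.18732293]), np.float64(0.24381993727286666))
   scene (array([ 0.497373  , -0.18832383]), np.float64(0.38205499276411004))
   side (array([ 0.49531124, -0.18530853]), np.float64(0.07397041183526587))
handle (array([ 0.56451225, -0.18295164]), np.float64(0.2932666727381971))
   scene (array([ 0.5395288 , -0.18099417]), np.float64(0.4748695413347981))
   side (array([ 0.56511917, -0.18231877]), np.float64(0.08448117539026634))
cup (array([ 0.63078646, -0.18633873]), np.float64(0.09714848914868562))
   scene (array([ 0.6324817 , -0.18731925]), np.float64(0.11997788426096567))
   side (array([ 0.63007339, -0.18614471]), np.float64(0.05797373358348967))
candlestick (array([ 0.43023494, -0.1843503 ]), np.float64(0.3431501077987435))
   scene (array([ 0.42657099, -0.18562792]), np.float64(0.5775489870474926))
   side (array([ 0.43097739, -0.18324342]), np.float64(0.10432752738373141))
tin (array([ 0.55309135, -0.00746797]), np.float64(0.1198565217884831))
   scene (array([ 0.55645851, -0.00879807]), np.float64(0.10576923076923073))
   side (array([ 0.55239922, -0.00693023]), np.float64(0.13531629660661915))
```

>>> play_rows(
  translation=[
    [0,0,0],
    [0,0,0],
    [0.012,-0.016,0.002],
    [0.022,-0.0295,0.003],
    [0.022,-0.0295,0.003],
    [0.022,-0.0295,0.003],
    [0.022,-0.0295,0.003],
    [0.022,-0.0295,0.003],
    [0.022,-0.0295,0.003],
    [0.022,-0.0295,0.003],
    [0.022,-0.0295,0.003],
    [0.022,-0.0295,0.003],
    [0.022,-0.0295,0.003],
    [0.022,-0.0295,0.003],
    [0.022,-0.0295,0.003],
    [0.022,-0.0295,0.003],
    [0.01,-0.013,0.002],
    [0,0,0],
  ],
  delta_rot=[
    [0,0,5.4],
    [0,0,5.4],
    [0,0,0],
    [0,0,0],
    [0,0,0],
    [0,0,0],
    [0,0,0],
    [0,0,0],
    [0,0,0],
    [0,0,0],
    [0,0,0],
    [0,0,0],
    [0,0,0],
    [0,0,0],
    [0,0,0],
    [0,0,0],
    [0,0,0],
    [0,0,0],
  ],
  grip=[1,1,1,1,1,1,1,1,1,1,1,1,1,1,1,1,1,1],
  squeeze=15,
)

```text
clock: 3.95
tool_pos: [0.433, -0.1842, 0.2597]
eef_rot: [1.0, 0.021, -0.0, 0.0]
contact_force: [-0.1, -0.4, -0.1]
opening: 1.001
finger_force: 0.0
```

```bash
cat >> h.py <<'E'
def go(x,y,z,yaw=0.04):
    s=r.get_state(); Rm=R.from_quat(s['eef_rot'])
    T=np.array([[np.cos(yaw),np.sin(yaw),0],[np.sin(yaw),-np.cos(yaw),0],[0,0,-1]]).T
    rv=(Rm.inv()*R.from_matrix(T)).as_rotvec(degrees=True)
    print('t',round(s['clock'],2),'pos',s['tool_pos'].round(4),'delta tool mm',(Rm.inv().apply(np.array([x,y,z])-s['tool_pos'])*1e3).round(1),'rot',rv.round(2),'F',s['contact_force'].round(1),'op',round(s['opening'],3),'ff',round(s['finger_force'],1))
E
python3 - <<'E'
from h import *
go(.432,-.184,.132)
snap('wrist','w1.png'); c=r.get_calibration('wrist')
for n in ['candlestick','knob','handle','cup']:
    l=r.silhouettes('wrist',n)
    print(n,[(round(d['confidence'],2),int(d['pixels'].sum())) for d in l])
    if l:
        x0={'knob':(.496,-.186),'handle':(.566,-.182),'cup':(.6312,-.1865),'candlestick':(.432,-.184)}[n]
        print(fit(lambda p:solid(n,*p,.018),x0,{'w':(l[0]['pixels'],c)},[.01,.01]))
E
```

```text
t 3.95 pos [ 0.433  -0.1842  0.2597] delta tool mm [ -1.   -0.3 127.7] rot [0.01 0.   0.07] F [-0.1 -0.4 -0.1] op 1.001 ff 0.0
candlestick [(0.64, 1911), (0.15, 1984)]
(array([ 0.428581  , -0.18651842]), np.float64(0.027047814382771485))
knob [(0.94, 1925), (0.7, 840)]
(array([ 0.49398202, -0.18911961]), np.float64(0.04039396583967081))
handle [(0.74, 1685)]
(array([ 0.56343634, -0.18530294]), np.float64(0.13022715539494067))
cup []
```

View pics/w1.png

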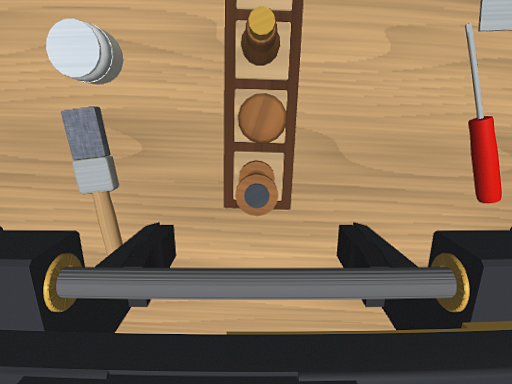

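>>> play_rows(
  translation=[
    [-0.003,0.001,0.01],
    [0,0,0.02],
    [0,0,0.02],
    [0,0,0.02],
    [0,0,0.02],
    [0,0,0.02],
    [0,0,0.012],
    [0,0,0.007],
    [0,0,0],
    [0,0,0],
    [0,0,0],
    [0,0,0],
    [0,0,0],
    [0,0,0],
    [0,0,0],
  ],
  delta_rot=[
    [0,0,0],
    [0,0,0],
    [0,0,0],
    [0,0,0],
    [0,0,0],
    [0,0,0],
    [0,0,0],
    [0,0,0],
    [0,0,0],
    [0,0,0],
    [0,0,0],
    [0,0,0],
    [0,0,0],
    [0,0,0],
    [0,0,0],
  ],
  grip=[1,1,1,1,1,1,1,1,1,0.3,0.1,-0.1,-0.3,-1,-1],
  squeeze=15,
)

```text
clock: 6.08
tool_pos: [0.4298, -0.1857, 0.1308]
eef_rot: [1.0, 0.02, 0.0, 0.0]
contact_force: [0.3, 0.8, 0.8]
opening: 0.396
finger_force: 14.7
```

```bash
python3 - <<'E'
from h import *
go(.43,-.1855,.131)
E
```

```text
t 6.08 pos [ 0.4298 -0.1857  0.1308] delta tool mm [ 0.2 -0.1 -0.2] rot [ 0.   -0.01 -0.03] F [0.3 0.8 0.8] op 0.396 ff 14.7
```

>>> play_rows(
  translation=[
    [0,0,-0.003],
    [0,0,-0.007],
    [0,0,-0.01],
    [0,0,0],
  ],
  delta_rot=[
    [0,0,0],
    [0,0,0],
    [0,0,0],
    [0,0,0],
  ],
  grip=[-1,-1,-1,-1],
)

```text
clock: 6.58
tool_pos: [0.4302, -0.1859, 0.1517]
eef_rot: [1.0, 0.02, 0.001, 0.0]
contact_force: [0.2, -0.4, 0.3]
opening: 0.395
finger_force: 14.8
```

```bash
python3 - <<'E'
from h import *
go(.43,-.1855,.131)
a=snap('side','t.png')[200:384,180:400]; b=snap('wrist','t2.png')[130:330,150:370]
cv2.imwrite('pics/c1.png',np.hstack([cv2.resize(a,(400,400)),cv2.resize(b,(400,400))]))
E
```

```text
t 6.58 pos [ 0.4302 -0.1859  0.1517] delta tool mm [-0.2 -0.4 20.7] rot [ 0.04 -0.1  -0.04] F [ 0.2 -0.4  0.3] op 0.395 ff 14.8
```

View pics/c1.png

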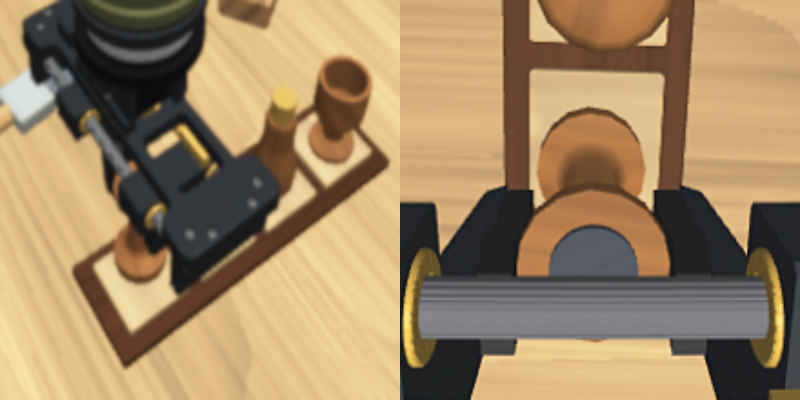

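>>> play_rows(
  translation=[
    [0,0,-0.01],
    [0,0,-0.015],
    [0,0,-0.02],
    [0,0,-0.02],
    [0,0,-0.015],
    [0,0,-0.008],
    [0,0,0],
  ],
  delta_rot=[
    [0,0,0],
    [0,0,0],
    [0,0,0],
    [0,0,0],
    [0,0,0],
    [0,0,0],
    [0,0,0],
  ],
  grip=[-1,-1,-1,-1,-1,-1,-1],
)

```text
clock: 7.55
tool_pos: [0.4299, -0.1857, 0.2391]
eef_rot: [1.0, 0.02, 0.0, 0.0]
contact_force: [-0.6, 0.1, -0.9]
opening: 0.392
finger_force: 14.8
```

>>> play_rows(
  translation=[
    [0.004,-0.008,0],
    [0.008,-0.015,0],
    [0.0125,-0.023,0],
    [0.0125,-0.023,0],
    [0.0125,-0.023,0],
    [0.0125,-0.023,0],
    [0.0125,-0.023,0],
    [0.0125,-0.023,0],
    [0.0125,-0.023,0],
    [0.0125,-0.023,0],
    [0.0125,-0.023,0],
    [0.0125,-0.023,0],
    [0.0125,-0.023,0],
    [0.0125,-0.023,0],
    [0.0125,-0.023,0],
    [0.0125,-0.023,0],
    [0.008,-0.015,0],
    [0.004,-0.008,0],
    [0,0,0],
  ],
  delta_rot=[
    [0,0,0],
    [0,0,0],
    [0,0,0],
    [0,0,0],
    [0,0,0],
    [0,0,0],
    [0,0,0],
    [0,0,0],
    [0,0,0],
    [0,0,0],
    [0,0,0],
    [0,0,0],
    [0,0,0],
    [0,0,0],
    [0,0,0],
    [0,0,0],
    [0,0,0],
    [0,0,0],
    [0,0,0],
  ],
  grip=[-1,-1,-1,-1,-1,-1,-1,-1,-1,-1,-1,-1,-1,-1,-1,-1,-1,-1,-1],
)

```text
clock: 9.93
tool_pos: [0.6139, 0.19, 0.2383]
eef_rot: [1.0, 0.02, -0.0, 0.0]
contact_force: [-0.7, 1.0, -0.0]
opening: 0.398
finger_force: 14.8
```

```bash
python3 - <<'E'
from h import *
go(.6194,.2003,.124)
C={c:r.get_calibration(c) for c in('scene','side','wrist')}
I=[]
for c in C:
    I.append(snap(c,'t_%s.png'%c))
    l=r.silhouettes(c,'candlestick')
    print(c,[(round(d['confidence'],2),int(d['pixels'].sum()),np.round(np.argwhere(d['pixels']).mean(0))) for d in l][:2])
cv2.imwrite('pics/c2.png',np.hstack([cv2.resize(I[0][100:280,280:460],(400,400)),cv2.resize(I[2][130:330,150:370],(400,400))]))
E
```

```text
t 9.93 pos [0.6139 0.19   0.2383] delta tool mm [  6.  -10.1 114.3] rot [ 0.02  0.04 -0.01] F [-0.7  1.  -0. ] op 0.398 ff 14.8
scene [(0.7, 898, array([147., 404.]))]
side []
wrist [(0.65, 5210, array([232., 255.]))]
```

View pics/c2.png

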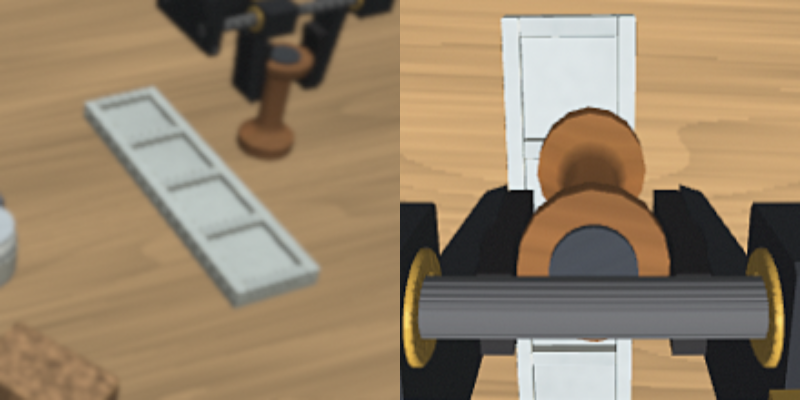

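```bash
python3 - <<'E'
from h import *
c=r.get_calibration('wrist')
for z in (.018,0): print(proj(box(.5205,.1963,.04,.274,.076,0,z or .001)[0][4:],c)[:2].round(1))
K=lambda dx,dy:proj(np.array([[.6194+.035+dx,.2003+dy,.018]]),c)
print((K(.001,0)-K(0,0)),(K(0,.001)-K(0,0)))
E
```

```text
[[206.8 136.4]
 [281.3 136.1]]
[[209.3 135.3]
 [280.  135. ]]
[[ 0.02744187 -0.98949344]] [[-0.97870163 -0.03568572]]
```

>>> play_rows(
  translation=[
    [0.003,-0.005,0.002],
    [0.003,-0.005,0.01],
    [0,0,0.02],
    [0,0,0.02],
    [0,0,0.02],
    [0,0,0.015],
    [0,0,0.012],
    [0,0,0.008],
    [0,0,0.003],
    [0,0,0.002],
    [0,0,0.002],
    [0,0,0.001],
    [0,0,0],
  ],
  delta_rot=[
    [0,0,0],
    [0,0,0],
    [0,0,0],
    [0,0,0],
    [0,0,0],
    [0,0,0],
    [0,0,0],
    [0,0,0],
    [0,0,0],
    [0,0,0],
    [0,0,0],
    [0,0,0],
    [0,0,0],
  ],
  grip=[-1,-1,-1,-1,-1,-1,-1,-1,-1,-1,-1,-1,-1],
)

```text
clock: 11.85
tool_pos: [0.6198, 0.2001, 0.1238]
eef_rot: [1.0, 0.02, 0.0, 0.0]
contact_force: [0.8, -0.4, -0.8]
opening: 0.395
finger_force: 14.8
```

```bash
python3 - <<'E'
from h import *
go(.6194,.2003,.1225)
E
```

```text
t 11.85 pos [0.6198 0.2001 0.1238] delta tool mm [-0.4 -0.2  1.3] rot [ 0.   -0.01 -0.04] F [ 0.8 -0.4 -0.8] op 0.395 ff 14.8
```

>>> play_rows(
  translation=[
    [0,0,0.001],
    [0,0,0.0005],
    [0,0,0],
  ],
  delta_rot=[
    [0,0,0],
    [0,0,0],
    [0,0,0],
  ],
  grip=[-1,-1,-1],
)

```text
clock: 12.22
tool_pos: [0.6201, 0.2002, 0.1228]
eef_rot: [1.0, 0.02, 0.001, -0.0]
contact_force: [-1.2, 0.1, 4.9]
opening: 0.394
finger_force: 14.4
```

>>> play_rows(
  translation=[
    [0,0,0],
    [0,0,0],
    [0,0,0],
    [0,0,0],
    [0,0,0],
    [0,0,-0.01],
    [0,0,-0.02],
    [0,0,-0.03],
    [0,0,-0.03],
    [0,0,-0.03],
  ],
  delta_rot=[
    [0,0,0],
    [0,0,0],
    [0,0,0],
    [0,0,0],
    [0,0,0],
    [0,0,0],
    [0,0,0],
    [0,0,0],
    [0,0,0],
    [0,0,0],
  ],
  grip=[-0.1,0.1,0.4,0.7,1,1,1,1,1,1],
)

```text
clock: 13.48
tool_pos: [0.62, 0.2001, 0.245]
eef_rot: [1.0, 0.02, 0.001, -0.0]
contact_force: [0.3, -0.2, -0.4]
opening: 1.001
finger_force: 0.0
```

```bash
python3 - <<'E'
from h import *
go(.4955,-.187,.25)
for c in('scene','side','wrist'):
    snap(c,'p1_%s.png'%c); l=r.silhouettes(c,'candlestick')
    if l: print(c,round(l[0]['confidence'],2),fit(lambda p:solid('candlestick',*p,.010),(.619,.2),{c:(l[0]['pixels'],r.get_calibration(c))},[.01,.01]))
E
```

```text
t 13.47 pos [0.62   0.2001 0.245 ] delta tool mm [-139.6  381.9   -5.5] rot [-0.03 -0.11 -0.04] F [ 0.3 -0.2 -0.4] op 1.001 ff 0.0
scene 0.66 (array([0.62171352, 0.199989  ]), np.float64(0.09004207573632539))
side 0.91 (array([0.61772357, 0.20100329]), np.float64(0.17809400603708492))
wrist 0.94 (array([0.61850603, 0.19981138]), np.float64(0.06768453955277709))
```

>>> play_rows(
  translation=[
    [-0.0054,0.0147,0],
    [-0.0108,0.0294,0],
    [-0.0108,0.0294,0],
    [-0.0108,0.0294,0],
    [-0.0108,0.0294,0],
    [-0.0108,0.0294,0],
    [-0.0108,0.0294,0],
    [-0.0108,0.0294,0],
    [-0.0108,0.0294,0],
    [-0.0108,0.0294,0],
    [-0.0108,0.0294,0],
    [-0.0108,0.0294,0],
    [-0.0108,0.0294,0],
    [-0.0054,0.0147,0],
    [0,0,0.01],
    [0,0,0.01],
    [0,0,0],
  ],
  delta_rot=[
    [0,0,0],
    [0,0,0],
    [0,0,0],
    [0,0,0],
    [0,0,0],
    [0,0,0],
    [0,0,0],
    [0,0,0],
    [0,0,0],
    [0,0,0],
    [0,0,0],
    [0,0,0],
    [0,0,0],
    [0,0,0],
    [0,0,0],
    [0,0,0],
    [0,0,0],
  ],
  grip=[1,1,1,1,1,1,1,1,1,1,1,1,1,1,1,1,1],
)

```text
clock: 15.9
tool_pos: [0.4943, -0.1856, 0.221]
eef_rot: [1.0, 0.021, -0.001, -0.001]
contact_force: [0.6, 0.6, -0.3]
opening: 0.998
finger_force: 0.0
```

```bash
python3 - <<'E'
from h import *
go(.495,-.1875,.113)
c='wrist'
snap(c,'p2_%s.png'%c)
for n,p in [('knob',(.495,-.1875)),('handle',(.565,-.184)),('cup',(.63,-.188))]:
  l=r.silhouettes(c,n)
  if l: print(n,round(l[0]['confidence'],2),fit(lambda p:solid(n,*p,.018),p,{c:(l[0]['pixels'],r.get_calibration(c))},[.01,.01]))
E
```

```text
t 15.9 pos [ 0.4943 -0.1856  0.221 ] delta tool mm [  0.8   2.1 108. ] rot [-0.09  0.12  0.11] F [ 0.6  0.6 -0.3] op 0.998 ff 0.0
knob 0.72 (array([ 0.49495319, -0.18851815]), np.float64(0.06241331484049928))
handle 0.61 (array([ 0.56405989, -0.18476786]), np.float64(0.20965956269028507))
cup 0.86 (array([ 0.6320094, -0.1900522]), np.float64(0.021680919063660653))
```

>>> play_rows(
  translation=[
    [0.001,0.002,0.01],
    [0,0,0.02],
    [0,0,0.02],
    [0,0,0.02],
    [0,0,0.018],
    [0,0,0.012],
    [0,0,0.008],
    [0,0,0],
    [0,0,0],
    [0,0,0],
    [0,0,0],
    [0,0,0],
    [0,0,0],
    [0,0,0],
  ],
  delta_rot=[
    [0,0,0],
    [0,0,0],
    [0,0,0],
    [0,0,0],
    [0,0,0],
    [0,0,0],
    [0,0,0],
    [0,0,0],
    [0,0,0],
    [0,0,0],
    [0,0,0],
    [0,0,0],
    [0,0,0],
    [0,0,0],
  ],
  grip=[1,1,1,1,1,1,1,1,0.4,0.2,0,-0.2,-1,-1],
)

```text
clock: 17.85
tool_pos: [0.4956, -0.1892, 0.1143]
eef_rot: [1.0, 0.02, 0.0, 0.0]
contact_force: [0.1, 0.3, 1.0]
opening: 0.486
finger_force: 15.0
```

>>> play_rows(
  translation=[
    [0,0,-0.003],
    [0,0,-0.007],
    [0,0,-0.012],
    [0,0,-0.02],
    [0,0,-0.02],
    [0,0,-0.02],
    [0,0,-0.012],
    [0,0,-0.006],
    [0,0,0],
  ],
  delta_rot=[
    [0,0,0],
    [0,0,0],
    [0,0,0],
    [0,0,0],
    [0,0,0],
    [0,0,0],
    [0,0,0],
    [0,0,0],
    [0,0,0],
  ],
  grip=[-1,-1,-1,-1,-1,-1,-1,-1,-1],
)

```text
clock: 18.98
tool_pos: [0.4956, -0.1893, 0.2144]
eef_rot: [1.0, 0.02, 0.0, 0.0]
contact_force: [0.1, -0.8, -0.2]
opening: 0.489
finger_force: 15.0
```

```bash
python3 - <<'E'
from h import *
x,y=np.array([.5205,.1963])+.033*np.array([np.cos(.04),np.sin(.04)]);print(x,y)
go(x,y,.105)
i=snap('wrist','w3.png'); cv2.imwrite('pics/c3.png',np.hstack([i,snap('side','s3.png')])[100:])
E
```

```text
0.5534736035198122 0.19761964802815893
t 18.98 pos [ 0.4956 -0.1893  0.2144] delta tool mm [  73.1 -384.4  109.4] rot [ 0.01 -0.02 -0.04] F [ 0.1 -0.8 -0.2] op 0.489 ff 15.0
```

>>> play_rows(
  translation=[
    [0.0028,-0.0152,0],
    [0.0045,-0.0236,0],
    [0.0045,-0.0236,0],
    [0.0045,-0.0236,0],
    [0.0045,-0.0236,0],
    [0.0045,-0.0236,0],
    [0.0045,-0.0236,0],
    [0.0045,-0.0236,0],
    [0.0045,-0.0236,0],
    [0.0045,-0.0236,0],
    [0.0045,-0.0236,0],
    [0.0045,-0.0236,0],
    [0.0045,-0.0236,0],
    [0.0045,-0.0236,0],
    [0.0045,-0.0236,0],
    [0.0045,-0.0236,0],
    [0.0028,-0.0152,0],
    [0,0,0],
  ],
  delta_rot=[
    [0,0,0],
    [0,0,0],
    [0,0,0],
    [0,0,0],
    [0,0,0],
    [0,0,0],
    [0,0,0],
    [0,0,0],
    [0,0,0],
    [0,0,0],
    [0,0,0],
    [0,0,0],
    [0,0,0],
    [0,0,0],
    [0,0,0],
    [0,0,0],
    [0,0,0],
    [0,0,0],
  ],
  grip=[-1,-1,-1,-1,-1,-1,-1,-1,-1,-1,-1,-1,-1,-1,-1,-1,-1,-1],
)

```text
clock: 21.32
tool_pos: [0.5529, 0.1995, 0.2138]
eef_rot: [1.0, 0.021, -0.0, -0.0]
contact_force: [0.3, -0.6, 0.0]
opening: 0.489
finger_force: 15.0
```

```bash
python3 - <<'E'
from h import *
go(.5535,.1976,.1063)
i=snap('wrist','w4.png'); j=snap('scene','s4.png'); cv2.imwrite('pics/c4.png',np.hstack([cv2.resize(i[80:330,130:390],(400,400)),cv2.resize(j[80:280,280:480],(400,400))]))
E
```

```text
t 21.32 pos [0.5529 0.1995 0.2138] delta tool mm [  0.6   2.  107.5] rot [-0.03  0.03  0.12] F [ 0.3 -0.6  0. ] op 0.489 ff 15.0
```

View pics/c4.png

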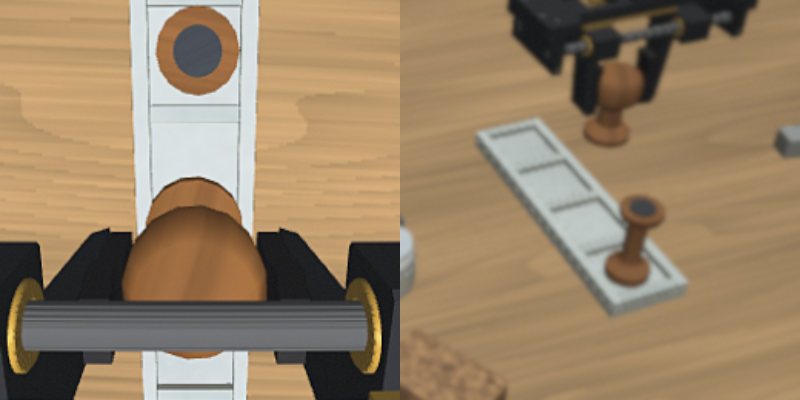

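The candlestick stands upright, centred in the far cell (right view, base near 628,265). The knob hangs straight in the gripper above the second-farthest cell.

>>> play_rows(
  translation=[
    [0.0006,0.002,0.01],
    [0,0,0.02],
    [0,0,0.02],
    [0,0,0.02],
    [0,0,0.015],
    [0,0,0.01],
    [0,0,0.006],
    [0,0,0.003],
    [0,0,0.002],
    [0,0,0.0015],
    [0,0,0],
  ],
  delta_rot=[
    [0,0,0],
    [0,0,0],
    [0,0,0],
    [0,0,0],
    [0,0,0],
    [0,0,0],
    [0,0,0],
    [0,0,0],
    [0,0,0],
    [0,0,0],
    [0,0,0],
  ],
  grip=[-1,-1,-1,-1,-1,-1,-1,-1,-1,-1,-1],
)

```text
clock: 22.8
tool_pos: [0.5542, 0.1957, 0.1068]
eef_rot: [1.0, 0.02, 0.0, -0.0]
contact_force: [-0.7, 0.8, -0.7]
opening: 0.489
finger_force: 15.0
```

>>> play_rows(
  translation=[
    [0,-0.001,0.0008],
    [0,-0.0005,0.0007],
    [0,0,0],
  ],
  delta_rot=[
    [0,0,0],
    [0,0,0],
    [0,0,0],
  ],
  grip=[-1,-1,-1],
)

```text
clock: 23.18
tool_pos: [0.5544, 0.1965, 0.1062]
eef_rot: [1.0, 0.019, 0.0, 0.0]
contact_force: [-1.9, -2.5, 8.2]
opening: 0.488
finger_force: 15.0
```

>>> play_rows(
  translation=[
    [0,0,0],
    [0,0,0],
    [0,0,0],
    [0,0,0],
    [0,0,0],
    [0,0,-0.01],
    [0,0,-0.02],
    [0,0,-0.03],
    [0,0,-0.03],
    [0,0,-0.02],
    [0,0,-0.01],
    [0,0,0],
  ],
  delta_rot=[
    [0,0,0],
    [0,0,0],
    [0,0,0],
    [0,0,0],
    [0,0,0],
    [0,0,0],
    [0,0,0],
    [0,0,0],
    [0,0,0],
    [0,0,0],
    [0,0,0],
    [0,0,0],
  ],
  grip=[0.05,0.2,0.5,0.8,1,1,1,1,1,1,1,1],
)

```text
clock: 24.68
tool_pos: [0.5544, 0.1973, 0.2263]
eef_rot: [1.0, 0.02, 0.001, -0.0]
contact_force: [-1.5, -0.4, -0.5]
opening: 1.002
finger_force: 0.0
```

>>> play_rows(
  translation=[
    [0,0.014,0],
    [-0.0004,0.0294,0],
    [-0.0004,0.0294,0],
    [-0.0004,0.0294,0],
    [-0.0004,0.0294,0],
    [-0.0004,0.0294,0],
    [-0.0004,0.0294,0],
    [-0.0004,0.0294,0],
    [-0.0004,0.0294,0],
    [-0.0004,0.0294,0],
    [-0.0004,0.0294,0],
    [-0.0004,0.0294,0],
    [-0.0004,0.0294,0],
    [0,0.014,0],
    [0,0,0],
    [0,0,0],
  ],
  delta_rot=[
    [0,0,0],
    [0,0,0],
    [0,0,0],
    [0,0,0],
    [0,0,0],
    [0,0,0],
    [0,0,0],
    [0,0,0],
    [0,0,0],
    [0,0,0],
    [0,0,0],
    [0,0,0],
    [0,0,0],
    [0,0,0],
    [0,0,0],
    [0,0,0],
  ],
  grip=[1,1,1,1,1,1,1,1,1,1,1,1,1,1,1,1],
)

```text
clock: 26.68
tool_pos: [0.5643, -0.1819, 0.2249]
eef_rot: [1.0, 0.021, -0.0, -0.001]
contact_force: [-0.5, -0.1, 0.3]
opening: 0.997
finger_force: 0.0
```

```bash
python3 - <<'E'
from h import *
go(.5645,-.1842,.129)
c='wrist'
i=snap(c,'w5.png'); l=r.silhouettes(c,'handle')
for d in l[:1]: print(round(d['confidence'],2),fit(lambda p:solid('handle',*p,.018),(.5645,-.184),{c:(d['pixels'],r.get_calibration(c))},[.01,.01]))
i2=i.copy(); q=proj(np.c_[.5645+.01*np.cos(A),-.1842+.01*np.sin(A),0*A+.106],r.get_calibration(c)); cv2.polylines(i2,[q.round().astype(np.int32)],True,(0,0,255))
c='side'; j=snap(c,'s5.png')
for n,p in (('knob',(.5535,.1976)),('candlestick',(.619,.2))):
  for d in r.silhouettes(c,n)[:1]: print(n,round(d['confidence'],2),fit(lambda p:solid(n,*p,.010),p,{c:(d['pixels'],r.get_calibration(c))},[.01,.01]))
cv2.imwrite('pics/c5.png',np.hstack([cv2.resize(i2[80:330,130:390],(400,400)),cv2.resize(j[80:230,110:260],(400,400))]))
E
```

```text
t 26.68 pos [ 0.5643 -0.1819  0.2249] delta tool mm [ 0.2  2.4 95.9] rot [-0.08  0.03  0.06] F [-0.5 -0.1  0.3] op 0.997 ff 0.0
0.68 (array([ 0.56612926, -0.18307129]), np.float64(0.11817078106029943))
knob 0.65 (array([0.55355622, 0.19385502]), np.float64(0.16334823242584318))
candlestick 0.78 (array([0.61925373, 0.19999033]), np.float64(0.08752556237218811))
```

View pics/c5.png

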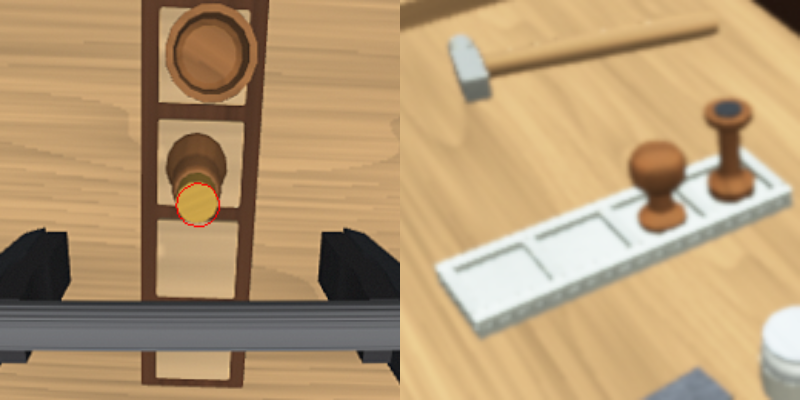

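The knob and candlestick stand upright in their cells. The red circle (197,205) overlays the ferrule top, so the handle position is confirmed.

>>> play_rows(
  translation=[
    [0.001,0.001,0.01],
    [0,0,0.02],
    [0,0,0.02],
    [0,0,0.018],
    [0,0,0.014],
    [0,0,0.009],
    [0,0,0.005],
    [0,0,0],
    [0,0,0],
    [0,0,0],
    [0,0,0],
    [0,0,0],
    [0,0,0],
    [0,0,0],
    [0,0,0],
  ],
  delta_rot=[
    [0,0,0],
    [0,0,0],
    [0,0,0],
    [0,0,0],
    [0,0,0],
    [0,0,0],
    [0,0,0],
    [0,0,0],
    [0,0,0],
    [0,0,0],
    [0,0,0],
    [0,0,0],
    [0,0,0],
    [0,0,0],
    [0,0,0],
  ],
  grip=[1,1,1,1,1,1,1,1,0.3,0,-0.2,-0.4,-1,-1,-1],
)

```text
clock: 28.8
tool_pos: [0.5653, -0.1844, 0.1292]
eef_rot: [1.0, 0.02, -0.0, -0.0]
contact_force: [0.1, -0.9, 0.4]
opening: 0.29
finger_force: 15.6
```

>>> play_rows(
  translation=[
    [0,0,-0.003],
    [0,0,-0.007],
    [0,0,-0.012],
    [0,0,-0.02],
    [0,0,-0.02],
    [0,0,-0.02],
    [0,0,-0.012],
    [0,0,-0.006],
    [0,0,0],
  ],
  delta_rot=[
    [0,0,0],
    [0,0,0],
    [0,0,0],
    [0,0,0],
    [0,0,0],
    [0,0,0],
    [0,0,0],
    [0,0,0],
    [0,0,0],
  ],
  grip=[-1,-1,-1,-1,-1,-1,-1,-1,-1],
)

```text
clock: 29.92
tool_pos: [0.5653, -0.1844, 0.2294]
eef_rot: [1.0, 0.02, 0.0, 0.0]
contact_force: [-0.0, -0.3, -0.4]
opening: 0.29
finger_force: 15.6
```

>>> play_rows(
  translation=[
    [-0.0028,-0.0141,0],
    [-0.0038,-0.0236,0],
    [-0.0038,-0.0236,0],
    [-0.0038,-0.0236,0],
    [-0.0038,-0.0236,0],
    [-0.0038,-0.0236,0],
    [-0.0038,-0.0236,0],
    [-0.0038,-0.0236,0],
    [-0.0038,-0.0236,0],
    [-0.0038,-0.0236,0],
    [-0.0038,-0.0236,0],
    [-0.0038,-0.0236,0],
    [-0.0038,-0.0236,0],
    [-0.0038,-0.0236,0],
    [-0.0038,-0.0236,0],
    [-0.0038,-0.0236,0],
    [-0.0028,-0.0141,0],
    [0,0,0],
    [0,0,0],
    [0,0,0],
  ],
  delta_rot=[
    [0,0,0],
    [0,0,0],
    [0,0,0],
    [0,0,0],
    [0,0,0],
    [0,0,0],
    [0,0,0],
    [0,0,0],
    [0,0,0],
    [0,0,0],
    [0,0,0],
    [0,0,0],
    [0,0,0],
    [0,0,0],
    [0,0,0],
    [0,0,0],
    [0,0,0],
    [0,0,0],
    [0,0,0],
    [0,0,0],
  ],
  grip=[-1,-1,-1,-1,-1,-1,-1,-1,-1,-1,-1,-1,-1,-1,-1,-1,-1,-1,-1,-1],
)

```text
clock: 32.42
tool_pos: [0.488, 0.1937, 0.2292]
eef_rot: [1.0, 0.019, 0.0, 0.0]
contact_force: [0.6, 0.0, -1.6]
opening: 0.292
finger_force: 15.6
```

```bash
python3 - <<'E'
from h import *
go(.4875,.195,.1212)
i=snap('wrist','w6.png'); j=snap('scene','s6.png'); cv2.imwrite('pics/c6.png',np.hstack([cv2.resize(i[80:330,130:390],(400,400)),cv2.resize(j[50:250,260:460],(400,400))]))
E
```

```text
t 32.42 pos [0.488  0.1937 0.2292] delta tool mm [ -0.5  -1.4 108. ] rot [ 0.05 -0.01 -0.15] F [ 0.6  0.  -1.6] op 0.292 ff 15.6
```

View pics/c6.png

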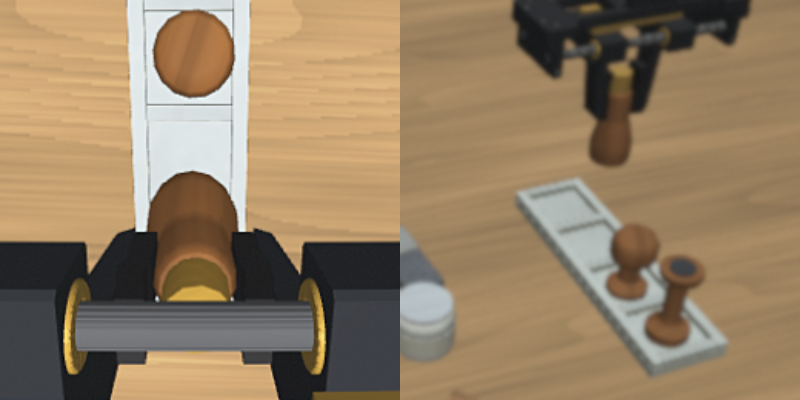

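The handle hangs straight above the second cell from the robot, with the knob (195,55 left) and candlestick in place.

>>> play_rows(
  translation=[
    [-0.0005,-0.0014,0.01],
    [0,0,0.02],
    [0,0,0.02],
    [0,0,0.02],
    [0,0,0.015],
    [0,0,0.01],
    [0,0,0.006],
    [0,0,0.003],
    [0,0,0.002],
    [0,0,0.0015],
    [0,0,0.001],
    [0,0,0],
  ],
  delta_rot=[
    [0,0,0],
    [0,0,0],
    [0,0,0],
    [0,0,0],
    [0,0,0],
    [0,0,0],
    [0,0,0],
    [0,0,0],
    [0,0,0],
    [0,0,0],
    [0,0,0],
    [0,0,0],
  ],
  grip=[-1,-1,-1,-1,-1,-1,-1,-1,-1,-1,-1,-1],
)

```text
clock: 34.02
tool_pos: [0.4874, 0.1965, 0.121]
eef_rot: [1.0, 0.02, 0.0, -0.0]
contact_force: [-0.8, -0.2, 1.7]
opening: 0.285
finger_force: 15.6
```

>>> play_rows(
  translation=[
    [0,0,0.0008],
    [0,0,0],
  ],
  delta_rot=[
    [0,0,0],
    [0,0,0],
  ],
  grip=[-1,-1],
)

```text
clock: 34.28
tool_pos: [0.4875, 0.1969, 0.1207]
eef_rot: [1.0, 0.02, 0.001, -0.001]
contact_force: [-0.8, 1.1, 6.9]
opening: 0.29
finger_force: 15.0
```

>>> play_rows(
  translation=[
    [0,0,0],
    [0,0,0],
    [0,0,0],
    [0,0,0],
    [0,0,0],
    [0,0,0],
    [0,0,-0.01],
    [0,0,-0.02],
    [0,0,-0.03],
    [0,0,-0.03],
    [0,0,-0.015],
    [0,0,-0.005],
    [0,0,0],
  ],
  delta_rot=[
    [0,0,0],
    [0,0,0],
    [0,0,0],
    [0,0,0],
    [0,0,0],
    [0,0,0],
    [0,0,0],
    [0,0,0],
    [0,0,0],
    [0,0,0],
    [0,0,0],
    [0,0,0],
    [0,0,0],
  ],
  grip=[-0.3,-0.1,0.1,0.4,0.7,1,1,1,1,1,1,1,1],
)

```text
clock: 35.9
tool_pos: [0.487, 0.1963, 0.2296]
eef_rot: [1.0, 0.02, -0.0, 0.0]
contact_force: [-0.1, -0.2, 0.4]
opening: 0.997
finger_force: 0.0
```

>>> play_rows(
  translation=[
    [0.0049,0.015,0],
    [0.0099,0.03,0],
    [0.0099,0.03,0],
    [0.0099,0.03,0],
    [0.0099,0.03,0],
    [0.0099,0.03,0],
    [0.0099,0.03,0],
    [0.0099,0.03,0],
    [0.0099,0.03,0],
    [0.0099,0.03,0],
    [0.0099,0.03,0],
    [0.0099,0.03,0],
    [0.0099,0.03,0],
    [0.0049,0.015,0],
    [0,0,0],
    [0,0,0],
    [0,0,0],
  ],
  delta_rot=[
    [0,0,0],
    [0,0,0],
    [0,0,0],
    [0,0,0],
    [0,0,0],
    [0,0,0],
    [0,0,0],
    [0,0,0],
    [0,0,0],
    [0,0,0],
    [0,0,0],
    [0,0,0],
    [0,0,0],
    [0,0,0],
    [0,0,0],
    [0,0,0],
    [0,0,0],
  ],
  grip=[1,1,1,1,1,1,1,1,1,1,1,1,1,1,1,1,1],
)

```text
clock: 38.02
tool_pos: [0.6309, -0.1866, 0.2299]
eef_rot: [1.0, 0.021, -0.0, -0.001]
contact_force: [-0.4, -0.2, 0.8]
opening: 1.001
finger_force: 0.0
```

```bash
python3 - <<'E'
from h import *
go(.6315,-.188,.119)
c='wrist'
i=snap(c,'w7.png'); C=r.get_calibration(c)
for d in r.silhouettes(c,'cup')[:1]: print(round(d['confidence'],2),fit(lambda p:solid('cup',*p,.018),(.6315,-.188),{c:(d['pixels'],C)},[.01,.01]))
q=proj(np.c_[.6315+.022*np.cos(A),-.188+.022*np.sin(A),0*A+.09],C); cv2.polylines(i,[q.round().astype(np.int32)],True,(0,0,255))
j=snap('side','s7.png')
cv2.imwrite('pics/c7.png',np.hstack([cv2.resize(i[80:330,130:390],(400,400)),cv2.resize(j[60:230,100:270],(400,400))]))
E
```

```text
t 38.02 pos [ 0.6309 -0.1866  0.2299] delta tool mm [  0.6   1.6 110.9] rot [-0.06  0.02  0.08] F [-0.4 -0.2  0.8] op 1.001 ff 0.0
0.94 (array([ 0.63074585, -0.18788516]), np.float64(0.0665123319383848))
```

View pics/c7.png

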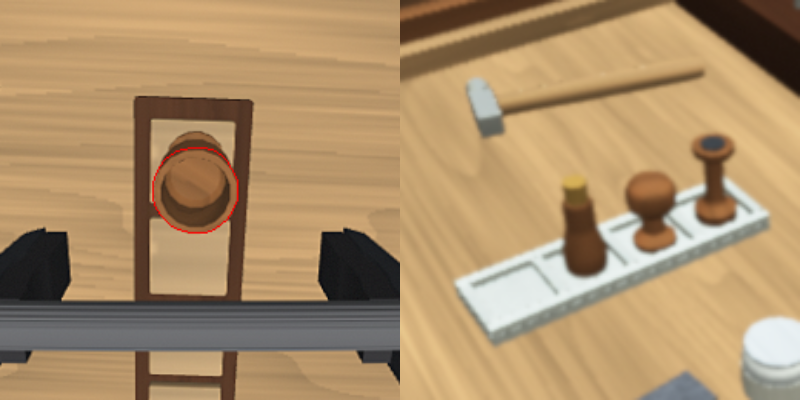

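Three pieces stand upright in their cells. The red circle (195,190) matches the cup's rim.

>>> play_rows(
  translation=[
    [0.0005,0.001,0.01],
    [0,0,0.02],
    [0,0,0.025],
    [0,0,0.022],
    [0,0,0.018],
    [0,0,0.01],
    [0,0,0.006],
    [0,0,0],
    [0,0,0],
    [0,0,0],
    [0,0,0],
    [0,0,0],
    [0,0,0],
    [0,0,0],
  ],
  delta_rot=[
    [0,0,0],
    [0,0,0],
    [0,0,0],
    [0,0,0],
    [0,0,0],
    [0,0,0],
    [0,0,0],
    [0,0,0],
    [0,0,0],
    [0,0,0],
    [0,0,0],
    [0,0,0],
    [0,0,0],
    [0,0,0],
  ],
  grip=[1,1,1,1,1,1,1,1,0.4,0.2,0,-0.2,-1,-1],
)

```text
clock: 39.92
tool_pos: [0.6316, -0.1891, 0.119]
eef_rot: [1.0, 0.02, 0.0, -0.0]
contact_force: [1.1, 0.1, 0.9]
opening: 0.497
finger_force: 15.0
```

>>> play_rows(
  translation=[
    [0,0,-0.003],
    [0,0,-0.007],
    [0,0,-0.012],
    [0,0,-0.02],
    [0,0,-0.02],
    [0,0,-0.02],
    [0,0,-0.012],
    [0,0,-0.006],
    [0,0,0],
  ],
  delta_rot=[
    [0,0,0],
    [0,0,0],
    [0,0,0],
    [0,0,0],
    [0,0,0],
    [0,0,0],
    [0,0,0],
    [0,0,0],
    [0,0,0],
  ],
  grip=[-1,-1,-1,-1,-1,-1,-1,-1,-1],
)

```text
clock: 41.05
tool_pos: [0.6315, -0.1893, 0.2191]
eef_rot: [1.0, 0.02, 0.0, 0.0]
contact_force: [0.0, 1.4, -0.0]
opening: 0.495
finger_force: 15.0
```

>>> play_rows(
  translation=[
    [-0.0052,-0.0108,0],
    [-0.0115,-0.023,0],
    [-0.0115,-0.023,0],
    [-0.0115,-0.023,0],
    [-0.0115,-0.023,0],
    [-0.0115,-0.023,0],
    [-0.0115,-0.023,0],
    [-0.0115,-0.023,0],
    [-0.0115,-0.023,0],
    [-0.0115,-0.023,0],
    [-0.0115,-0.023,0],
    [-0.0115,-0.023,0],
    [-0.0115,-0.023,0],
    [-0.0115,-0.023,0],
    [-0.0115,-0.023,0],
    [-0.0115,-0.023,0],
    [-0.0115,-0.023,0],
    [-0.0052,-0.0108,0],
    [0,0,0],
    [0,0,0],
  ],
  delta_rot=[
    [0,0,0],
    [0,0,0],
    [0,0,0],
    [0,0,0],
    [0,0,0],
    [0,0,0],
    [0,0,0],
    [0,0,0],
    [0,0,0],
    [0,0,0],
    [0,0,0],
    [0,0,0],
    [0,0,0],
    [0,0,0],
    [0,0,0],
    [0,0,0],
    [0,0,0],
    [0,0,0],
    [0,0,0],
    [0,0,0],
  ],
  grip=[-1,-1,-1,-1,-1,-1,-1,-1,-1,-1,-1,-1,-1,-1,-1,-1,-1,-1,-1,-1],
)

```text
clock: 43.55
tool_pos: [0.4224, 0.1914, 0.2189]
eef_rot: [1.0, 0.019, 0.0, 0.0]
contact_force: [0.1, 0.6, -0.6]
opening: 0.497
finger_force: 15.0
```

```bash
python3 - <<'E'
from h import *
go(.4216,.1923,.111)
i=snap('wrist','w8.png'); j=snap('scene','s8.png'); cv2.imwrite('pics/c8.png',np.hstack([cv2.resize(i[80:330,130:390],(400,400)),cv2.resize(j[50:250,260:460],(400,400))]))
E
```

```text
t 43.55 pos [0.4224 0.1914 0.2189] delta tool mm [ -0.8  -1.  107.9] rot [ 0.05 -0.02 -0.12] F [ 0.1  0.6 -0.6] op 0.497 ff 15.0
```

View pics/c8.png

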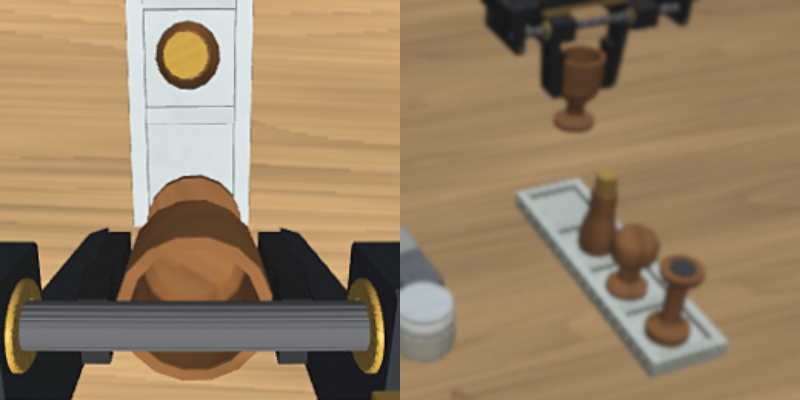

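The cup hangs straight above the nearest cell, and the other three pieces stand upright.

>>> play_rows(
  translation=[
    [-0.0008,0,0.01],
    [0,0,0.02],
    [0,0,0.02],
    [0,0,0.02],
    [0,0,0.015],
    [0,0,0.01],
    [0,0,0.006],
    [0,0,0.003],
    [0,0,0.002],
    [0,0,0.0015],
    [0,0,0.001],
    [0,0,0],
  ],
  delta_rot=[
    [0,0,0],
    [0,0,0],
    [0,0,0],
    [0,0,0],
    [0,0,0],
    [0,0,0],
    [0,0,0],
    [0,0,0],
    [0,0,0],
    [0,0,0],
    [0,0,0],
    [0,0,0],
  ],
  grip=[-1,-1,-1,-1,-1,-1,-1,-1,-1,-1,-1,-1],
)

```text
clock: 45.15
tool_pos: [0.4213, 0.1925, 0.1109]
eef_rot: [1.0, 0.02, 0.0, -0.0]
contact_force: [-0.7, -0.3, 5.2]
opening: 0.497
finger_force: 15.0
```

Contact with the floor; release and rise.

>>> play_rows(
  translation=[
    [0,0,0],
    [0,0,0],
    [0,0,0],
    [0,0,0],
    [0,0,0],
    [0,0,-0.01],
    [0,0,-0.02],
    [0,0,-0.03],
    [0,0,-0.03],
    [0,0,-0.03],
    [0,0,-0.02],
    [0,0,0],
    [0,0,0],
  ],
  delta_rot=[
    [0,0,0],
    [0,0,0],
    [0,0,0],
    [0,0,0],
    [0,0,0],
    [0,0,0],
    [0,0,0],
    [0,0,0],
    [0,0,0],
    [0,0,0],
    [0,0,0],
    [0,0,0],
    [0,0,0],
  ],
  grip=[0.05,0.2,0.5,0.8,1,1,1,1,1,1,1,1,1],
)

```text
clock: 46.78
tool_pos: [0.4208, 0.1922, 0.2501]
eef_rot: [1.0, 0.02, -0.0, 0.0]
contact_force: [-0.3, -0.3, -0.4]
opening: 1.004
finger_force: 0.0
```

```bash
python3 - <<'E'
from h import *
s=r.get_state();print(s['clock'],s['tool_pos'],s['opening'])
u=np.array([np.cos(.04),np.sin(.04)]);v=np.array([-u[1],u[0]])
I={}
for c in('side','scene'):
  I[c]=snap(c,'e_%s.png'%c); C=r.get_calibration(c)
  for n,x in zip(['cup','handle','knob','candlestick'],[-.099,-.033,.033,.099]):
    p0=np.array([.5205,.1963])+x*u
    for d in r.silhouettes(c,n)[:1]:
      p,e=fit(lambda p:solid(n,*p,.010),p0,{c:(d['pixels'],C)},[.01,.01]); print(c,n,round(d['confidence'],2),'off mm',((p-p0)@u*1e3).round(1),((p-p0)@v*1e3).round(1),round(e,2))
  for d in r.silhouettes(c,'tin')[:1]: print('tin',fit(lambda p:solid('tin',*p,0),(.5531,-.0075),{c:(d['pixels'],C)},[.01,.01])[0])
cv2.imwrite('pics/c9.png',np.hstack([cv2.resize(I['side'][60:230,100:270],(400,400)),cv2.resize(I['scene'][50:250,260:460],(400,400))]))
E
```

```text
46.775 [0.42078672 0.19223386 0.25006009] 1.0040186841560554
side cup 0.81 off mm -1.7 -1.8 0.09
side handle 0.65 off mm 0.1 0.0 0.11
side knob 0.91 off mm 0.7 -0.3 0.12
side candlestick 0.98 off mm -1.9 -1.4 0.13
tin [ 0.5530757  -0.00433784]
scene cup 0.75 off mm 2.3 -2.4 0.08
scene handle 0.92 off mm 2.3 1.4 0.11
scene knob 0.85 off mm 3.4 -3.6 0.1
scene candlestick 0.96 off mm 3.5 -0.8 0.1
tin [ 0.55386387 -0.00907849]
```

View pics/c9.png

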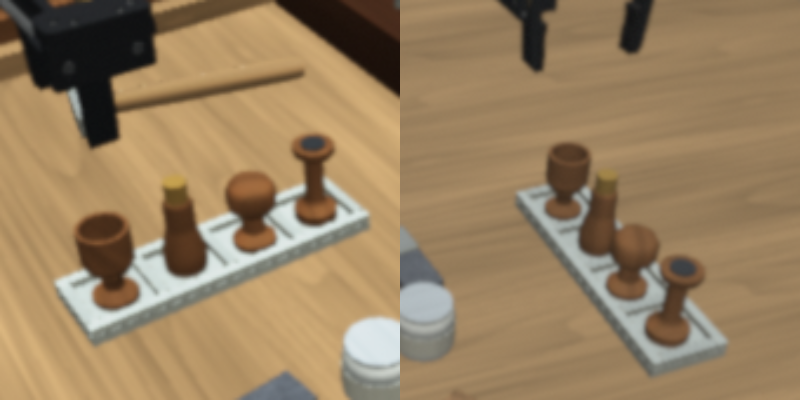

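All four pieces stand upright in the right cells, the tin has not moved, and the gripper is clear.

```bash
python3 -c "
from plant import r
print(r.finish_job())"
```

```text
the job is handed in; nothing more can be done
None
```

The job is handed in: from the robot outward, the cup, handle, knob and candlestick stand upright in the tray cells, each measured within about 5 mm of its cell centre, and the wax tin stayed in place; no verdict came back.

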